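# Set a pine cone under the classroom magnifying glass

### The job

Stand the pine cone upright in the larger of the two clear boxes, setting it down rather than dropping it. Then draw the magnifying glass out of its sloping stand, turn it until the lens is level, and finish while still holding it there in the gripper: still, the lens centred over the cone and about ten centimetres above the cone's tip, touching nothing but the gripper. Leave everything else, the box included, where it stands.

Things in the scene. Friction and masses are not known exactly. Their poses are not given: they have to be found in the camera images.
- cone_center (a point): Centre of the brown pine cone, 30 mm above its base on its axis. The cone stands upright (z up), 60 mm tall; as a solid it is 45 mm across (the scales reach 49 mm) from 10 to 36 mm above its base and tapers to a point above that. About 30 g, loose.
- big_box: The larger of two clear open-topped plastic boxes: 150 x 150 mm outside, 58 mm tall, walls and floor 3 mm thick, rim to 158 mm across. Origin at the centre of its underside, z up, x and y along its sides. About 300 g, loose.
- stand: Light wooden stand of the magnifying glass, fixed. Base plate 120 x 112 mm, 12 mm thick; origin at its underside, 5 mm from its centre, z up. Its pocket slopes at 50 degrees and opens upward and towards the stand's own -x: the way out is (-0.643, 0, 0.766) in the stand's frame. Its plates rise to about 75 mm. The stand and the larger box swap sides of the desk between starts.
- magnifier: The magnifying glass, 168 mm long, about 120 g, loose. Origin at the centre of its lens, z axis square to the lens, handle along -x. At the start the lens is in the stand's pocket and the handle rises at 50 degrees (z axis 50 degrees off vertical, y level). Lens with rim: 76 mm across, 10 mm thick. Balance point about 20 mm from the lens centre towards the handle.
- grip (a point): Middle of the black handle's section, 85 mm from the lens centre, about 118 mm above the desk at the start; axes as the magnifier's. The handle is a bar 16 mm wide (along y; grip across this) and 14 mm thick (along z), from 52 to 130 mm from the lens centre; its upper end is 45 mm beyond this point. A thin round neck, 10 mm, joins it to the rim.
- small_box: Bystander: the smaller clear box, 105 x 105 x 45 mm, origin under its centre.
- candle: Bystander: cream pillar candle, 66 mm across, 120 mm tall, origin under its centre.
- tealight: Bystander: tea light in a metal cup, 38 mm across, 16 mm tall (wick to 22 mm), origin under its centre.
- pebble: Bystander: round grey pebble, 50 mm across, 24 mm tall, origin under its centre.
- tape: Bystander: roll of tape lying flat, 60 mm across, 18 mm tall, origin under its centre.
- stapler: Bystander: stapler, 140 mm long, 46 mm tall, origin under its centre.
- stand_pocket (a point): Where the lens centre lies at the start, 53 mm straight above the stand's origin. The pocket is 86 mm wide and 15 mm thick inside, and holds the lens 40 mm deep: draw the glass at least 50 mm along its handle to free it.

How it is judged (in metres and radians):
On the way, in this order (a step that is already met when the one before it is completed fails the run):
1. the pine cone stands upright in the larger box, let go (x of cone_center in the frame of big_box between -0.065 and 0.065 m and y of cone_center in the frame of big_box between -0.065 and 0.065 m and z of cone_center in the frame of big_box between 0.02 and 0.045 m and angle between cone_center's own z axis and vertical below 0.3 rad and contact force between cone and the fingers below 0.05 N and linear speed of cone below 0.05 m/s), for 0.2 s.
2. the magnifying glass has been drawn out of its stand and is held by the gripper (distance between magnifier and stand_pocket above 0.08 m and contact force between magnifier and the fingers above 0.5 N and contact force between magnifier and stand below 0.2 N), for 0.1 s.
At the end, for the whole second after the job is handed in: Cone upright (17 deg), let go, at rest on the floor of the larger box, box within 40 mm of its start. Glass held still by the gripper alone, touching nothing else; lens level within 11 deg, its centre within 30 mm of the cone horizontally and 115 to 215 mm above the desk (all of step 1 and contact force between magnifier and stand below 0.2 N and contact force between magnifier and big_box below 0.2 N and contact force between magnifier and cone below 0.2 N and contact force between magnifier and small_box below 0.2 N and contact force between magnifier and candle below 0.2 N and contact force between magnifier and tealight below 0.2 N and contact force between magnifier and pebble below 0.2 N and contact force between magnifier and tape below 0.2 N and contact force between magnifier and stapler below 0.2 N and (angle between magnifier's own z axis and vertical below 0.2 rad or angle between magnifier's own z axis and vertical above 2.94 rad) and horizontal distance between magnifier and cone_center below 0.03 m and height (world z) of magnifier between 0.115 and 0.215 m and contact force between magnifier and the fingers above 0.5 N and linear speed of magnifier below 0.04 m/s and angular speed of magnifier below 0.3 rad/s and distance of big_box from where it was at the start of the episode below 0.04 m); the arm keeps its last pose, push and grip.
It fails at once if a bystander (small box, candle, tea light, pebble, tape, stapler) is moved by more than 30 mm (distance of any of small_box, candle, tealight, pebble, tape, stapler from where it was at the start of the episode above 0.03 m).
It fails at once if the box is shoved by more than 60 mm (distance of big_box from where it was at the start of the episode above 0.06 m).
It fails at once if the pine cone is dropped (falls faster than 0.7 m/s out of the fingers) (linear speed of cone above 0.7 m/s and contact force between cone and the fingers below 0.05 N).
It also fails if it takes over 61 s, if anything falls off the work surface, if the arm or the gripper's body presses on something with over 40 N, if the wrist force passes 120 N, or if a joint passes its speed limit or range.

### The arm

A 6-joint arm with a two-finger parallel gripper is mounted at the origin on the work surface. World frame = base frame: x ahead of the robot, y to its left, z up, the work surface at z = 0. Lengths are in m, angles in degrees, forces in N, time in s.
With the tool pointing down it reaches from about 0.375 to 0.9 m from the base axis. Payload 3.1 kg.
Tool frame: the origin (TCP) lies on the centre line of the jaws, within the pads' length; the fingertips stand 14 mm ahead of it and the grasp point (between the pads) lies 5 mm behind it (bot.tips_ahead is the distance from the TCP to the fingertips, in m); z points along the fingers, y is the line along which they close (so a half turn about z gives the same grasp; the last joint's range is limited). The gripper opens to 87 mm and grips with 3 to 60 N. Pads are 19 mm wide; open, the fingers measure 117 mm over their backs; the gripper's body (75 mm by 190 mm) begins 51 mm behind the grasp point.
Start: joints at [58.642, 30.224, 82.088, -0, 67.689, -10.227], TCP at [0.225, 0.583, 0.237] pointing down, gripper open.
Joint ranges: [-176.69, 176.69], [-43.24, 126.21], [12.49, 139.97], [-82, 262], [0, 151.66], [-163.58, 163.58]. Speed limits (degrees/s): [159.86, 159.86, 180, 180, 180, 180].

### API

Orientations are given as a 3x3 rotation matrix whose columns are the frame's x, y, z axes.
In Python, from rig import bot gives the robot as it stands.
- The arm moves only by the tool play_rows, never from a script. Its argument "moves" is a list that holds one entry, the list of rows, each a list of 6 numbers: the shift along the tool's x, y, z in mm, then the turn, a rotation vector about the tool's x, y, z in rad. A call has 1 to 5 rows; each row shifts and turns the commanded pose from where the row before left it, along the tool's axes as they then stand; what a row does not reach is not made up. A row lasts 1/10 s, in which the tool goes at most 50 mm and 8.59 degrees, less where a joint would pass 70% of its speed; a pose out of reach is approached as far as the arm can. A call with a gripper value outside its range is refused whole. "fingers" is the opening, from -1 (shut) to 1 (fully open), set as the call begins (left out, the last holds). The fingers move at their own pace and stop on an object; the grip force is fixed at half the most. Time passes only in rows, so rows that do not move let the fingers close. It gives the time, the measured TCP pose, the force, the opening and the grip force at its end, in the units of the state.
- bot.read_state(): the state, without advancing time (a new reading comes with each control period).
- bot.capture(name): name is "side" or "top" or "wrist"; returns a dict with "image" (384x512x3 uint8, blue, green, red), "fx", "fy", "cx", "cy" (pixels), "distortion" ([k1, k2, p1, p2, k3] as OpenCV has them; the pictures are not rectified), "R" (3x3) and "t" (3): a world point X has camera coordinates R X + t. Camera axes: x right, y down, z forward; pixel columns grow to the right and rows downward; lengths in m; the calibration is good to about 2 mm. A picture is of the moment at which its call begins. There is no depth.
- bot.hand_in(): hands the job in; it is judged then, once.
Trained networks look in a picture, given as the dict that the camera call returned (one of the last four; its "shot" number tells which), for a name from the list of things; names that differ only in an ending like _2 or _b are one class to them, and where a whole thing is asked for, a point or a joint stands for the part that bears it (a point fixed in the world has none). Each returns a list of dicts, best first, with "confidence" (0 to 1); they miss things now and then, are a little off and sometimes report something else, mostly with a low value. They report only what shows in the picture. A call takes as long as a camera call.
- bot.search_frame(picture, query): "centre" ([column, row] in pixels, amid what is visible of it).
- bot.silhouettes(picture, query): "pixels" (384x512 bool, what is visible of it) and "centre" ([column, row] in pixels, amid what is visible of it).
- bot.pinpoint(picture, query): "centre" ([column, row] in pixels: a listed point, or the origin of a listed thing).
The state is a dict: "time_s": time; "joint_positions": joint angles; "qvel": joint speeds; "tau": joint torques, N m; "position": TCP position; "tcp_rot": TCP orientation; "force": force on the tool from outside, world axes, zero at the start; "moment": the same for the moment, N m; "opening": opening from 0.0 (shut) to 1.0 (fully open); "grasp_force": force on a finger pad.
Only numpy, scipy, OpenCV 4.12 (cv2) and the standard library are available. Lean on these libraries where they do the work, as an engineer would, in place of code of your own. Each camera call takes 0.05 s, during which the arm holds its last target. There are 200 camera calls.

## Working session

There is one attempt and no reset: what is moved stays moved. The work goes in short steps, Python scripts to look and compute and a tool call to move; the robot and the scene stay as the last step left them, time stands still between calls to the robot, and variables do not carry over. Pictures are saved under pics/ and viewed, at most 10 in all, crops included, and the job is handed in when it is done.

Besides the shell and the picture viewer there is one more tool, called after "Emit:" in YAML: its name, and indented under it one key for each argument. play_rows: Moves the arm, as the interface text tells. Its arguments: {"type":"object","properties":{"moves":{"type":"array","items":{"type":"array","items":{"type":"array","items":{"type":"number"}}}},"fingers":{"type":"number"}},"required":["moves"]}

```bash
mkdir -p pics; ls; cat > h.py <<'E'
import numpy as np, cv2
from rig import bot
def ray(p,uv):
    K=np.array([[p['fx'],0,p['cx']],[0,p['fy'],p['cy']],[0,0,1.]])
    u=cv2.undistortPoints(np.array([[uv]],float),K,np.array(p['distortion'],float))[0,0]
    R=np.array(p['R']);t=np.array(p['t'])
    return -R.T@t, R.T@np.array([u[0],u[1],1])
def onz(p,uv,z):
    o,d=ray(p,uv); return o+d*(z-o[2])/d[2]
def tri(obs):
    A=np.zeros((3,3));b=np.zeros(3)
    for p,uv in obs:
        o,d=ray(p,uv);d=d/np.linalg.norm(d);M=np.eye(3)-np.outer(d,d);A+=M;b+=M@o
    X=np.linalg.solve(A,b)
    return X
def proj(p,X):
    K=np.array([[p['fx'],0,p['cx']],[0,p['fy'],p['cy']],[0,0,1.]])
    return cv2.projectPoints(np.array(X,float).reshape(-1,3),cv2.Rodrigues(np.array(p['R']))[0],np.array(p['t'],float),K,np.array(p['distortion'],float))[0][:,0]
E
cat > a.py <<'E'
from h import *
S={c:bot.capture(c) for c in('side','top','wrist')}
cv2.imwrite('pics/a.png',np.vstack([S['side']['image'],S['top']['image']])[:, :] if 0 else cv2.resize(np.hstack([S['side']['image'],S['top']['image']]),(800,300)))
cv2.imwrite('pics/top.png',S['top']['image']);cv2.imwrite('pics/side.png',S['side']['image'])
Z=dict(cone_center=.03,big_box=0,stand=0,magnifier=.053,grip=.118,small_box=0,candle=0,tealight=0,pebble=0,tape=0,stapler=0,stand_pocket=.053)
for q,z in Z.items():
    obs=[]
    for c in S:
        r=bot.pinpoint(S[c],q)
        if r:
            r=r[0]; print(q,c,round(r['confidence'],2),np.round(r['centre']),np.round(onz(S[c],r['centre'],z),3))
            if r['confidence']>.4: obs.append((S[c],r['centre']))
    if len(obs)>1: print('   tri',tri(obs).round(3))
E
python3 a.py
```

```text
pics
cone_center side 0.75 [292. 205.] [ 0.483 -0.025  0.03 ]
cone_center top 0.7 [267. 219.] [ 0.489 -0.034  0.03 ]
   tri [ 0.487 -0.035  0.021]
big_box side 0.82 [295. 168.] [ 0.527 -0.248  0.   ]
big_box top 0.66 [110. 216.] [0.495 0.46  0.   ]
   tri [0.451 0.312 0.4  ]
stand side 0.8 [231. 278.] [0.565 0.265 0.   ]
stand top 0.85 [172. 197.] [0.556 0.263 0.   ]
   tri [0.56  0.264 0.   ]
magnifier side 0.75 [229. 261.] [0.568 0.259 0.053]
magnifier top 0.66 [172. 193.] [0.566 0.255 0.053]
   tri [0.568 0.256 0.05 ]
grip side 0.73 [247. 255.] [0.512 0.286 0.118]
grip top 0.59 [169. 193.] [0.562 0.249 0.118]
   tri [0.545 0.252 0.078]
small_box side 0.73 [322. 136.] [ 0.483 -0.48   0.   ]
small_box top 0.71 [401. 219.] [ 0.485 -0.466  0.   ]
   tri [ 0.483 -0.463  0.01 ]
candle side 0.68 [226. 203.] [ 0.683 -0.008  0.   ]
candle top 0.84 [255. 164.] [0.662 0.003 0.   ]
   tri [0.668 0.005 0.013]
tealight side 0.71 [249. 218.] [0.592 0.034 0.   ]
tealight top 0.54 [246. 187.] [0.589 0.029 0.   ]
   tri [ 0.592  0.03  -0.004]
pebble side 0.55 [261. 196.] [ 0.589 -0.072  0.   ]
pebble top 0.52 [271. 187.] [ 0.589 -0.05   0.   ]
   tri [ 0.585 -0.05   0.018]
tape side 0.64 [208. 230.] [0.687 0.116 0.   ]
tape top 0.76 [219. 151.] [0.702 0.116 0.   ]
   tri [ 0.696  0.114 -0.003]
stapler side 0.71 [233. 348.] [0.49  0.453 0.   ]
stapler top 0.58 [109. 216.] [0.495 0.463 0.   ]
   tri [0.492 0.459 0.009]
stand_pocket side 0.88 [229. 263.] [0.568 0.263 0.053]
stand_pocket top 0.77 [170. 195.] [0.561 0.261 0.053]
   tri [0.564 0.262 0.052]
```

View pics/top.png

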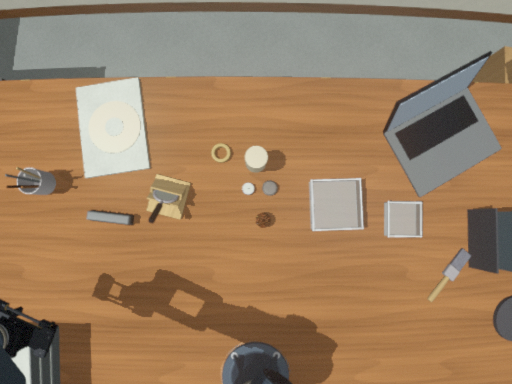

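View pics/side.png

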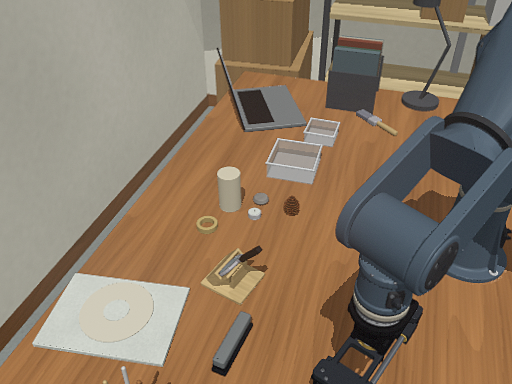

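The top view shows the cone at (265,220), the big box at (337,205), the stand at (170,197) with its handle end near (153,219). The networks confused the big box with the stapler, so I'll select it by position and measure the yaws.

```bash
cat > b.py <<'E'
from h import *
p=bot.capture('top'); s=bot.capture('side')
for q in('big_box','stand','grip','magnifier','cone_center'):
    for c,P in(('top',p),('side',s)):
        for r in bot.silhouettes(P,q)[:3]:
            m=r['pixels'].astype(np.uint8); n=cv2.findNonZero(m)
            if n is None: continue
            b=cv2.boxPoints(cv2.minAreaRect(n))
            print(q,c,round(r['confidence'],2),np.round(r['centre']),len(n),b.round().tolist())
            if q=='big_box' and c=='top':
                w=np.array([onz(p,x,.058) for x in b]);print(w.round(3).tolist(),w.mean(0).round(3),[round(float(np.linalg.norm(w[i]-w[i-1])),3) for i in range(4)])
for q in('big_box','cone_center','grip'):
  for c,P in(('top',p),('side',s)):
    print(q,c,[(round(r['confidence'],2),np.round(r['centre'],1).tolist()) for r in bot.pinpoint(P,q)])
print(onz(p,(337,205),.058),onz(p,(153,219),.15))
st=bot.read_state();print(np.round(st['tcp_rot'],3),st['position'],st['time_s'])
E
python3 b.py
```

```text
big_box top 0.74 [335. 202.] 2695 [[309.0, 179.0], [361.0, 176.0], [363.0, 229.0], [311.0, 231.0]]
[[0.61, -0.16, 0.058], [0.617, -0.322, 0.058], [0.457, -0.326, 0.058], [0.451, -0.166, 0.058]] [ 0.534 -0.244  0.058] [0.159, 0.161, 0.16, 0.16]
big_box side 0.64 [294. 159.] 2034 [[264.0, 177.0], [270.0, 136.0], [323.0, 144.0], [316.0, 185.0]]
stand top 0.71 [171. 193.] 1048 [[143.0, 209.0], [153.0, 173.0], [190.0, 183.0], [180.0, 219.0]]
stand side 0.71 [231. 278.] 1744 [[198.0, 283.0], [233.0, 245.0], [267.0, 276.0], [232.0, 313.0]]
grip top 0.64 [156. 202.] 346 [[137.0, 210.0], [163.0, 183.0], [177.0, 197.0], [152.0, 224.0]]
grip side 0.84 [238. 262.] 378 [[215.0, 268.0], [257.0, 241.0], [263.0, 250.0], [221.0, 277.0]]
grip side 0.62 [262. 196.] 157 [[253.0, 193.0], [268.0, 193.0], [268.0, 204.0], [253.0, 204.0]]
magnifier top 0.89 [162. 198.] 335 [[137.0, 210.0], [162.0, 183.0], [177.0, 197.0], [152.0, 224.0]]
magnifier side 0.61 [235. 255.] 339 [[215.0, 269.0], [256.0, 242.0], [261.0, 250.0], [220.0, 277.0]]
cone_center top 0.7 [264. 221.] 164 [[254.0, 220.0], [264.0, 211.0], [273.0, 220.0], [264.0, 230.0]]
cone_center top 0.36 [247. 187.] 100 [[243.0, 183.0], [253.0, 183.0], [253.0, 193.0], [243.0, 193.0]]
cone_center side 0.55 [292. 208.] 239 [[283.0, 196.0], [298.0, 196.0], [298.0, 215.0], [283.0, 215.0]]
big_box top [(0.9, [334.1, 201.6])]
big_box side [(0.74, [292.1, 165.4])]
cone_center top [(0.67, [260.0, 217.1])]
cone_center side [(0.6, [290.5, 204.6])]
grip top [(0.68, [155.1, 211.2])]
grip side [(0.88, [248.2, 259.4]), (0.63, [230.5, 277.4])]
[ 0.5297377  -0.24623554  0.058     ] [0.48868202 0.28688436 0.15      ]
[[-0.933  0.36  -0.   ]
 [ 0.36   0.933 -0.   ]
 [-0.    -0.    -1.   ]] [0.22527474 0.58294484 0.23652605] 2.85
```

Emit:
play_rows:
  moves:
    - [[-31, -32, 0, 0, 0, 0], [-31, -32, 0, 0, 0, 0], [-31, -32, 0, 0, 0, 0], [-31, -32, 0, 0, 0, 0], [-31, -32, 0, 0, 0, 0]]
  fingers: 1

```text
time_s: 3.35
position: [0.3127, 0.3764, 0.2368]
tcp_rot: [[-0.933, 0.36, 0.001], [0.36, 0.933, 0.0], [-0.001, 0.001, -1.0]]
force: [1.3, 0.3, 0.3]
opening: 1.001
grasp_force: 0.0
```

Emit:
play_rows:
  moves:
    - [[-31, -32, 0, 0, 0, 0], [-31, -32, 0, 0, 0, 0], [-31, -32, 0, 0, 0, 0], [-31, -32, 0, 0, 0, 0], [-31, -32, 0, 0, 0, 0]]

```text
time_s: 3.85
position: [0.3997, 0.1711, 0.2369]
tcp_rot: [[-0.933, 0.36, 0.001], [0.36, 0.933, 0.0], [-0.001, 0.001, -1.0]]
force: [1.4, 0.4, 0.3]
opening: 1.0
grasp_force: 0.0
```

Emit:
play_rows:
  moves:
    - [[-31, -32, 0, 0, 0, 0], [-31, -32, 0, 0, 0, 0], [-31, -32, 0, 0, 0, 0], [-31, -32, 0, 0, 0, 0], [-31, -32, 0, 0, 0, 0]]

```text
time_s: 4.35
position: [0.4866, -0.0343, 0.2368]
tcp_rot: [[-0.933, 0.361, 0.001], [0.361, 0.933, 0.0], [-0.001, 0.0, -1.0]]
force: [0.8, 0.3, 0.1]
opening: 0.997
grasp_force: 0.0
```

Emit:
play_rows:
  moves:
    - [[0, 0, 0, 0, 0, -0.12], [0, 0, 0, 0, 0, -0.12], [0, 0, 0, 0, 0, -0.127], [0, 0, 0, 0, 0, 0], [0, 0, 0, 0, 0, 0]]

```text
time_s: 4.85
position: [0.486, -0.0324, 0.2367]
tcp_rot: [[-1.0, 0.004, 0.0], [0.004, 1.0, -0.0], [-0.0, -0.0, -1.0]]
force: [1.1, -0.6, 0.6]
opening: 0.999
grasp_force: 0.0
```

```bash
cat > c.py <<'E'
from h import *
import sys
obs=[];
for c in('wrist','top','side'):
    P=bot.capture(c)
    if c=='wrist': cv2.imwrite('pics/w1.png',P['image'])
    r=bot.pinpoint(P,'cone_center')
    if r: r=r[0];print(c,round(r['confidence'],2),np.round(r['centre']),onz(P,r['centre'],.03).round(4)); obs.append((P,r['centre']))
    for r in bot.silhouettes(P,'cone_center')[:1]: print('sil',c,np.round(r['centre']),onz(P,r['centre'],.03).round(4))
print('tri',tri(obs).round(4))
st=bot.read_state();R=np.array(st['tcp_rot']);print(R.round(3),np.round(st['position'],4),np.round(st['joint_positions'],1),st['time_s'])
E
python3 c.py
```

```text
wrist 0.68 [261. 166.] [ 0.4814 -0.0228  0.03  ]
sil wrist [260. 166.] [ 0.4815 -0.0236  0.03  ]
side 0.78 [290. 205.] [ 0.4851 -0.0232  0.03  ]
sil side [290. 205.] [ 0.4872 -0.0207  0.03  ]
tri [ 0.4832 -0.0227  0.0301]
[[-1.     0.002 -0.   ]
 [ 0.002  1.    -0.   ]
 [ 0.    -0.    -1.   ]] [ 0.486  -0.0323  0.2366] [ -17.    19.6  101.4   -0.    58.9 -106.9] 5.3
```

Emit:
play_rows:
  moves:
    - [[4, 9, 40, 0, 0, 0], [0, 0, 45, 0, 0, 0], [0, 0, 40, 0, 0, 0], [0, 0, 35, 0, 0, 0], [0, 0, 20, 0, 0, 0]]

```text
time_s: 5.8
position: [0.4809, -0.0231, 0.0541]
tcp_rot: [[-1.0, 0.002, -0.003], [0.002, 1.0, 0.001], [0.003, 0.001, -1.0]]
force: [0.0, 0.5, 0.6]
opening: 0.999
grasp_force: 0.0
```

Emit:
play_rows:
  moves:
    - [[0, 0, 15, 0, 0, 0], [0, 0, 12, 0, 0, 0], [0, 0, 7, 0, 0, 0], [0, 0, 0, 0, 0, 0], [0, 0, 0, 0, 0, 0]]

```text
time_s: 6.3
position: [0.4824, -0.0235, 0.023]
tcp_rot: [[-1.0, 0.002, 0.001], [0.002, 1.0, -0.0], [-0.001, -0.0, -1.0]]
force: [-0.7, 0.3, -0.7]
opening: 0.998
grasp_force: 0.0
```

Emit:
play_rows:
  moves:
    - [[0, 0, 0, 0, 0, 0], [0, 0, 0, 0, 0, 0], [0, 0, 0, 0, 0, 0], [0, 0, 0, 0, 0, 0], [0, 0, 0, 0, 0, 0]]
  fingers: -1

```text
time_s: 6.8
position: [0.4821, -0.0234, 0.0227]
tcp_rot: [[-1.0, 0.002, 0.0], [0.002, 1.0, -0.0], [-0.0, -0.0, -1.0]]
force: [-0.1, 0.3, -0.0]
opening: 0.631
grasp_force: 0.0
```

Emit:
play_rows:
  moves:
    - [[0, 0, 0, 0, 0, 0], [0, 0, 0, 0, 0, 0], [0, 0, 0, 0, 0, 0]]

```text
time_s: 7.1
position: [0.482, -0.0234, 0.0226]
tcp_rot: [[-1.0, 0.002, 0.0], [0.002, 1.0, -0.0], [-0.0, -0.0, -1.0]]
force: [-0.2, -0.6, 0.4]
opening: 0.505
grasp_force: 30.0
```

Emit:
play_rows:
  moves:
    - [[0, 0, -15, 0, 0, 0], [0, 0, -30, 0, 0, 0], [0, 0, -35, 0, 0, 0], [0, 0, -30, 0, 0, 0], [0, 0, -10, 0, 0, 0]]

```text
time_s: 7.6
position: [0.4833, -0.0237, 0.145]
tcp_rot: [[-1.0, 0.002, 0.005], [0.002, 1.0, -0.001], [-0.005, -0.001, -1.0]]
force: [0.8, 0.0, 0.1]
opening: 0.511
grasp_force: 30.0
```

Emit:
play_rows:
  moves:
    - [[-8, -35, 0, 0, 0, 0], [-11, -47, 0, 0, 0, 0], [-11, -47, 0, 0, 0, 0], [-11, -47, 0, 0, 0, 0], [-9, -45, 0, 0, 0, 0]]

```text
time_s: 8.1
position: [0.5314, -0.2463, 0.1414]
tcp_rot: [[-1.0, 0.002, -0.001], [0.002, 1.0, 0.001], [0.001, 0.001, -1.0]]
force: [0.3, 0.2, -0.8]
opening: 0.512
grasp_force: 30.0
```

Emit:
play_rows:
  moves:
    - [[0, 0, 0, 0, 0, 0], [0, 0, 0, 0, 0, 0], [0, 0, 0, 0, 0, 0]]

```text
time_s: 8.4
position: [0.5303, -0.2429, 0.1414]
tcp_rot: [[-1.0, 0.002, -0.003], [0.002, 1.0, 0.002], [0.003, 0.002, -1.0]]
force: [-1.2, 0.6, -1.1]
opening: 0.51
grasp_force: 30.0
```

```bash
cat > d.py <<'E'
from h import *
st=bot.read_state();print(np.round(st['position'],4),np.round(st['joint_positions'],1),st['opening'])
for c in('wrist','top','side'):
    P=bot.capture(c)
    if c=='wrist': cv2.imwrite('pics/w2.png',P['image'])
    for r in bot.pinpoint(P,'big_box')[:2]: print(c,round(r['confidence'],2),np.round(r['centre']),onz(P,r['centre'],0).round(4))
    for r in bot.pinpoint(P,'cone_center')[:1]: print('cone',c,round(r['confidence'],2),np.round(r['centre']),onz(P,r['centre'],.137).round(4))
E
python3 d.py
```

```text
[ 0.5303 -0.2429  0.1414] [ -35.6   34.2   93.     0.    53.  -125.5] 0.5101833328055244
wrist 0.61 [248. 186.] [ 0.5326 -0.2467  0.    ]
cone wrist 0.9 [254. 263.] [ 0.5387 -0.2422  0.137 ]
top 0.72 [333. 202.] [ 0.5399 -0.2472  0.    ]
top 0.71 [112. 216.] [0.4979 0.4529 0.    ]
side 0.56 [294. 169.] [ 0.5296 -0.2411 -0.    ]
cone side 0.4 [295. 130.] [ 0.5355 -0.2591  0.137 ]
```

View pics/w2.png

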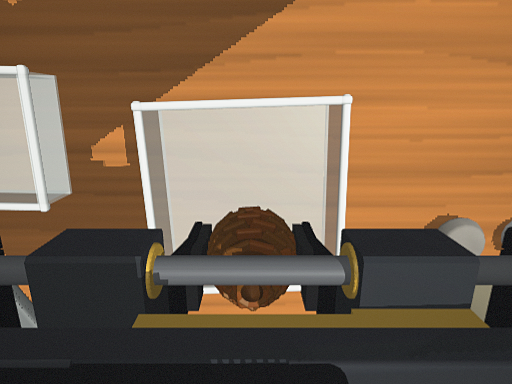

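The cone hangs upright (centre ~(252,255)) over the box, whose far rim spans (135,105)–(350,98).

Emit:
play_rows:
  moves:
    - [[-2, -3, 20, 0, 0, 0], [0, 0, 25, 0, 0, 0], [0, 0, 25, 0, 0, 0], [0, 0, 15, 0, 0, 0], [0, 0, 10, 0, 0, 0]]

```text
time_s: 9.35
position: [0.5332, -0.2472, 0.0463]
tcp_rot: [[-1.0, 0.002, -0.001], [0.002, 1.0, 0.001], [0.001, 0.001, -1.0]]
force: [-0.2, 0.1, -0.3]
opening: 0.507
grasp_force: 30.0
```

Emit:
play_rows:
  moves:
    - [[0, 0, 9, 0, 0, 0], [0, 0, 6, 0, 0, 0], [0, 0, 3, 0, 0, 0], [0, 0, 0, 0, 0, 0], [0, 0, 0, 0, 0, 0]]

```text
time_s: 9.85
position: [0.5339, -0.2477, 0.0301]
tcp_rot: [[-1.0, 0.002, 0.001], [0.002, 1.0, -0.001], [-0.001, -0.001, -1.0]]
force: [0.4, -0.4, -0.3]
opening: 0.512
grasp_force: 30.0
```

Emit:
play_rows:
  moves:
    - [[0, 0, 2, 0, 0, 0], [0, 0, 1, 0, 0, 0], [0, 0, 0, 0, 0, 0], [0, 0, 0, 0, 0, 0]]

```text
time_s: 10.25
position: [0.5336, -0.2475, 0.0266]
tcp_rot: [[-1.0, 0.002, 0.0], [0.002, 1.0, -0.0], [-0.0, -0.0, -1.0]]
force: [-0.3, 0.7, -0.5]
opening: 0.51
grasp_force: 30.0
```

Emit:
play_rows:
  moves:
    - [[0, 0, 1, 0, 0, 0], [0, 0, 0, 0, 0, 0], [0, 0, 0, 0, 0, 0]]

```text
time_s: 10.55
position: [0.5337, -0.2476, 0.0256]
tcp_rot: [[-1.0, 0.002, 0.0], [0.002, 1.0, -0.0], [-0.0, -0.0, -1.0]]
force: [0.1, -0.2, 0.4]
opening: 0.516
grasp_force: 30.0
```

Emit:
play_rows:
  moves:
    - [[0, 0, 0, 0, 0, 0], [0, 0, 0, 0, 0, 0], [0, 0, 0, 0, 0, 0], [0, 0, 0, 0, 0, 0], [0, 0, 0, 0, 0, 0]]
  fingers: 0.7

```text
time_s: 11.05
position: [0.5335, -0.2474, 0.0255]
tcp_rot: [[-1.0, 0.002, -0.0], [0.002, 1.0, 0.0], [0.0, 0.0, -1.0]]
force: [0.6, 0.5, 0.5]
opening: 0.824
grasp_force: 0.0
```

Emit:
play_rows:
  moves:
    - [[0, 0, -10, 0, 0, 0], [0, 0, -25, 0, 0, 0], [0, 0, -40, 0, 0, 0], [0, 0, -50, 0, 0, 0], [0, 0, -50, 0, 0, 0]]

```text
time_s: 11.55
position: [0.5331, -0.2471, 0.2026]
tcp_rot: [[-1.0, 0.002, -0.001], [0.002, 1.0, 0.0], [0.001, 0.0, -1.0]]
force: [0.7, -1.1, -0.5]
opening: 0.849
grasp_force: 0.0
```

Emit:
play_rows:
  moves:
    - [[0, 0, -40, 0, 0, 0], [0, 0, 0, 0, 0, 0], [0, 0, 0, 0, 0, 0]]

```text
time_s: 11.85
position: [0.5338, -0.2476, 0.2423]
tcp_rot: [[-1.0, 0.002, 0.003], [0.002, 1.0, -0.002], [-0.003, -0.002, -1.0]]
force: [0.2, 0.6, 0.1]
opening: 0.849
grasp_force: 0.0
```

```bash
cat > e.py <<'E'
from h import *
st=bot.read_state();print(np.round(st['position'],4),np.round(st['joint_positions'],1),st['time_s'])
S={c:bot.capture(c) for c in('wrist','top','side')}
cv2.imwrite('pics/w3.png',S['wrist']['image'])
for c,P in S.items():
    for r in bot.pinpoint(P,'big_box')[:1]: print(c,round(r['confidence'],2),np.round(r['centre']),onz(P,r['centre'],0).round(4))
    for r in bot.pinpoint(P,'cone_center')[:1]: print('cone',c,round(r['confidence'],2),np.round(r['centre']),onz(P,r['centre'],.033).round(4))
# fit lens, grip, handle end: dir in top & side
for c in('top','side'):
    P=S[c]
    for q in('grip','magnifier','stand','stand_pocket'):
        for r in bot.pinpoint(P,q)[:2]:print(q,c,round(r['confidence'],2),np.round(r['centre'],1),onz(P,r['centre'],{'grip':.118,'stand':0}.get(q,.053)).round(4))
E
python3 e.py
```

```text
[ 0.5338 -0.2476  0.2423] [ -35.8   26.9   87.3    0.    65.6 -125.7] 11.85
wrist 0.82 [254. 161.] [ 0.5307 -0.2452  0.    ]
cone wrist 0.63 [256. 171.] [ 0.5369 -0.244   0.033 ]
top 0.93 [334. 204.] [ 0.5335 -0.2493  0.    ]
cone top 0.66 [156. 211.] [0.511 0.305 0.033]
side 0.71 [295. 170.] [ 0.5233 -0.2394  0.    ]
cone side 0.6 [293. 160.] [ 0.533  -0.2441  0.033 ]
grip top 0.72 [155.9 208.5] [0.5184 0.2866 0.118 ]
magnifier top 0.57 [166.3 191.1] [0.5722 0.2707 0.053 ]
magnifier top 0.32 [171.2 194.4] [0.5623 0.2557 0.053 ]
stand top 0.87 [172.1 196.2] [0.5594 0.263  0.    ]
stand_pocket top 0.7 [170.4 192.6] [0.5677 0.2582 0.053 ]
grip side 0.63 [249.5 258. ] [0.5038 0.2919 0.118 ]
magnifier side 0.56 [231.  264.3] [0.561  0.2666 0.053 ]
stand side 0.7 [230.  276.7] [0.568  0.2614 0.    ]
stand_pocket side 0.62 [230.4 261.1] [0.5661 0.2571 0.053 ]
stand_pocket side 0.37 [229.6 263.9] [0.5647 0.2664 0.053 ]
```

Emit:
play_rows:
  moves:
    - [[2, 45, 0, 0, 0, 0], [2, 45, 0, 0, 0, 0], [2, 45, 0, 0, 0, 0], [2, 45, 0, 0, 0, 0], [2, 45, 0, 0, 0, 0]]

```text
time_s: 13.2
position: [0.5238, -0.0209, 0.2408]
tcp_rot: [[-1.0, 0.002, 0.001], [0.002, 1.0, -0.0], [-0.001, -0.0, -1.0]]
force: [0.1, 0.3, 0.9]
opening: 0.853
grasp_force: 0.0
```

Emit:
play_rows:
  moves:
    - [[2, 45, 0, 0, 0, 0], [2, 45, 0, 0, 0, 0], [2, 45, 0, 0, 0, 0], [2, 45, 0, 0, 0, 0], [2, 45, 0, 0, 0, 0]]

```text
time_s: 13.7
position: [0.5142, 0.2044, 0.2408]
tcp_rot: [[-1.0, 0.002, 0.001], [0.002, 1.0, 0.0], [-0.001, 0.0, -1.0]]
force: [0.1, 0.1, -1.2]
opening: 0.851
grasp_force: 0.0
```

Emit:
play_rows:
  moves:
    - [[2, 45, 0, 0, 0, 0], [2, 40, 0, 0, 0, 0.13], [0, 0, 0, 0, 0, 0.14], [0, 0, 0, 0, 0, 0.13], [0, 0, 0, 0, 0, 0]]

```text
time_s: 14.2
position: [0.5103, 0.2882, 0.2405]
tcp_rot: [[-0.921, 0.39, 0.0], [0.39, 0.921, -0.0], [-0.0, 0.0, -1.0]]
force: [-0.3, -1.0, 0.6]
opening: 0.849
grasp_force: 0.0
```

Emit:
play_rows:
  moves:
    - [[-40, 0, -20, 0, 0, 0], [-20, 0, -20, 0, 0, 0], [0, 0, 0, 0, 0, 0], [0, 0, 0, 0, 0, 0], [0, 0, 0, 0, 0, 0]]

```text
time_s: 14.7
position: [0.5639, 0.264, 0.2793]
tcp_rot: [[-0.921, 0.39, -0.003], [0.39, 0.921, -0.001], [0.003, -0.002, -1.0]]
force: [-0.7, -0.4, -0.2]
opening: 0.85
grasp_force: 0.0
```

```bash
cat > f.py <<'E'
from h import *
st=bot.read_state();print(np.round(st['position'],4),np.round(st['joint_positions'],1),st['time_s'])
S={c:bot.capture(c) for c in('wrist','top','side')}
cv2.imwrite('pics/w4.png',S['wrist']['image'])
for q in('grip','magnifier','stand','stand_pocket'):
    obs=[]
    for c,P in S.items():
        for r in bot.pinpoint(P,q)[:1]:
            print(q,c,round(r['confidence'],2),np.round(r['centre'],1),onz(P,r['centre'],{'grip':.118,'stand':0}.get(q,.053)).round(4))
            if c!='top': obs.append((P,r['centre']))
    if len(obs)>1: print('tri',tri(obs).round(4))
P=S['wrist']
for q in('magnifier','stand'):
    for r in bot.silhouettes(P,q)[:1]:
        print(q,cv2.boxPoints(cv2.minAreaRect(cv2.findNonZero(r['pixels'].astype(np.uint8)))).round().tolist())
E
python3 f.py
```

```text
[0.5639 0.264  0.2793] [ 14.8  27.6  79.5   0.   73.1 -52.2] 14.7
grip wrist 0.96 [248.7 116.3] [0.506  0.2845 0.118 ]
grip top 0.55 [153.8 211.1] [0.511  0.2925 0.118 ]
grip side 0.84 [250.4 259. ] [0.5008 0.2943 0.118 ]
tri [0.5055 0.2839 0.1062]
magnifier wrist 0.77 [255.6 167.1] [0.566  0.2672 0.053 ]
magnifier top 0.45 [336.2 201. ] [ 0.5421 -0.245   0.053 ]
magnifier side 0.58 [229.2 263.5] [0.5661 0.2655 0.053 ]
tri [0.5655 0.2673 0.0551]
stand wrist 0.66 [253.4 156. ] [0.5605 0.2668 0.    ]
stand top 0.7 [171.7 196.5] [0.5584 0.2643 0.    ]
stand side 0.94 [230.9 277.6] [0.5648 0.2635 0.    ]
tri [0.5614 0.2675 0.0052]
stand_pocket wrist 0.62 [257.9 162.6] [0.562  0.2718 0.053 ]
stand_pocket side 0.72 [227.  264.5] [0.5701 0.2702 0.053 ]
tri [0.565  0.2729 0.0566]
magnifier [[212.0, 86.0], [277.0, 76.0], [290.0, 165.0], [226.0, 175.0]]
```

View pics/w4.png

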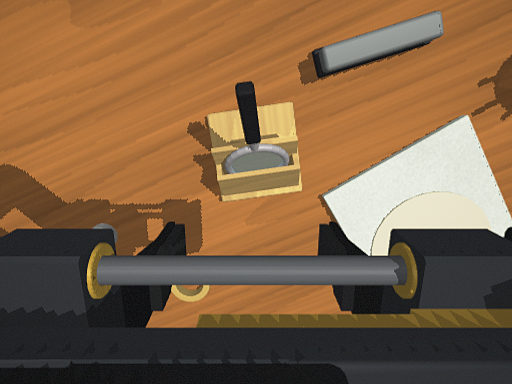

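The handle runs from (254,143) to its end (245,86). The stand's front and back edges slope about -7° in the image.

```bash
cat > g.py <<'E'
from h import *
P=bot.capture('wrist')
e=onz(P,(245.5,86),.150); s=onz(P,(254,143),.093); l=onz(P,(256,163),.053)
a=onz(P,(208,114),.012);b=onz(P,(293,103),.012)
print(e,s,l,a,b)
d=e-s; print('az handle',np.degrees(np.arctan2(d[1],d[0])),np.linalg.norm(d[:2])); d=b-a
print('edge az',np.degrees(np.arctan2(d[1],d[0])),np.linalg.norm(d))
for az in (150,153,156):
    u=np.array([np.cos(np.radians(az)),np.sin(np.radians(az))])
    for X in(.5655,):
        L=np.array([.5645,.2655]); print(az,[(k,proj(P,[*(L+u*k*.643),.053+k*.766]).round(1).tolist()) for k in(0,.052,.085,.13)])
E
python3 g.py
```

```text
[0.48370624 0.29276378 0.15      ] [0.53681009 0.27844815 0.093     ] [0.56446018 0.26966493 0.053     ] [0.48916566 0.23528475 0.012     ] [0.5190341  0.34022059 0.012     ]
az handle 164.91296697376632 0.054999599329376106
edge az 74.11177435631794 0.10910387014081416
150 [(0, [[252.8, 164.4]]), (0.052, [[256.8, 140.5]]), (0.085, [[260.0, 121.4]]), (0.13, [[265.5, 88.4]])]
153 [(0, [[252.8, 164.4]]), (0.052, [[255.2, 140.3]]), (0.085, [[257.0, 121.1]]), (0.13, [[260.3, 87.9]])]
156 [(0, [[252.8, 164.4]]), (0.052, [[253.5, 140.2]]), (0.085, [[254.1, 121.0]]), (0.13, [[255.0, 87.7]])]
```

Emit:
play_rows:
  moves:
    - [[0, 0, 0, 0, 0, -0.13], [0, 0, 0, 0, 0.13, 0], [0, 0, 0, 0, 0.132, 0], [0, 0, 0, 0, 0, 0], [0, 0, 0, 0, 0, 0]]

```text
time_s: 16.1
position: [0.5659, 0.2637, 0.2797]
tcp_rot: [[-0.93, 0.269, -0.249], [0.26, 0.963, 0.069], [0.258, -0.001, -0.966]]
force: [-0.5, 0.5, -0.0]
opening: 0.851
grasp_force: 0.0
```

Emit:
play_rows:
  moves:
    - [[3, 2, 30, 0, 0, 0], [3, 2, 30, 0, 0, 0], [3, 2, 26, 0, 0, 0], [0, 0, 0, 0, 0, 0], [0, 0, 0, 0, 0, 0]]

```text
time_s: 16.6
position: [0.5371, 0.2787, 0.2007]
tcp_rot: [[-0.931, 0.267, -0.248], [0.258, 0.964, 0.069], [0.258, 0.0, -0.966]]
force: [0.4, -0.1, 0.6]
opening: 0.849
grasp_force: 0.0
```

```bash
cat > i.py <<'E'
from h import *
st=bot.read_state();p=np.array(st['position']);R=np.array(st['tcp_rot']);print(p.round(4),R.round(3).tolist(),np.round(st['joint_positions'],1),st['time_s'])
P=bot.capture('wrist');cv2.imwrite('pics/w5.png',P['image'])
for q in('grip','magnifier'):
    for r in bot.pinpoint(P,q)[:1]:
        X=onz(P,r['centre'],{'grip':.118}.get(q,.053)); print(q,round(r['confidence'],2),np.round(r['centre'],1),X.round(4),'tool mm',((X-p)@R*1e3).round(1))
G=np.array([.5152,.2841,.1158]);print('goal tool',((G-p)@R*1e3).round(1),proj(P,G))
E
python3 i.py
```

```text
[0.5371 0.2787 0.2007] [[-0.931, 0.267, -0.248], [0.258, 0.964, 0.069], [0.258, 0.0, -0.966]] [ 13.3  35.9  78.9   7.3  78.4 -63.5] 16.6
grip 0.56 [245.1 192.1] [0.5075 0.281  0.118 ] tool mm [ 6.8 -5.6 87.4]
magnifier 0.79 [252.3 249.6] [0.5643 0.2712 0.053 ] tool mm [-65.4   0.  135.4]
goal tool [-0.1 -0.6 87.8] [[251.57187528 200.50652654]]
```

View pics/w5.png

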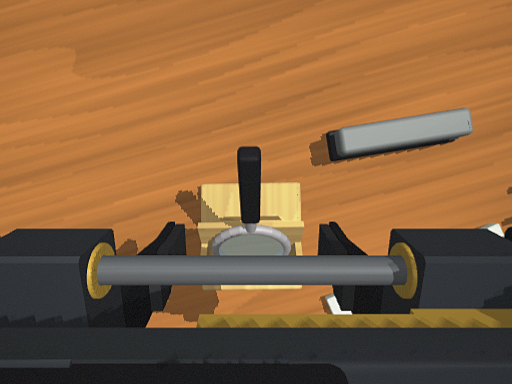

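The handle is aligned with the tool axis: centre line at column 250, rows 150–222.

Emit:
play_rows:
  moves:
    - [[1, -1, 25, 0, 0, 0], [1, 0, 25, 0, 0, 0], [0, 0, 22, 0, 0, 0], [0, 0, 14, 0, 0, 0], [0, 0, 6, 0, 0, 0]]

```text
time_s: 17.25
position: [0.5126, 0.2841, 0.1112]
tcp_rot: [[-0.93, 0.269, -0.249], [0.259, 0.963, 0.069], [0.259, -0.0, -0.966]]
force: [-0.4, -0.1, -0.0]
opening: 0.848
grasp_force: 0.0
```

Emit:
play_rows:
  moves:
    - [[0, 0, 0, 0, 0, 0], [0, 0, 0, 0, 0, 0]]

```text
time_s: 17.45
position: [0.5138, 0.2843, 0.1126]
tcp_rot: [[-0.931, 0.269, -0.247], [0.259, 0.963, 0.07], [0.257, 0.001, -0.966]]
force: [-0.1, -0.4, 0.3]
opening: 0.849
grasp_force: 0.0
```

Emit:
play_rows:
  moves:
    - [[0, 0, 0, 0, 0, 0], [0, 0, 0, 0, 0, 0], [0, 0, 0, 0, 0, 0], [0, 0, 0, 0, 0, 0], [0, 0, 0, 0, 0, 0]]
  fingers: -1

```text
time_s: 17.95
position: [0.5125, 0.2841, 0.1116]
tcp_rot: [[-0.93, 0.268, -0.249], [0.259, 0.963, 0.07], [0.259, 0.0, -0.966]]
force: [-0.5, 0.6, 0.0]
opening: 0.48
grasp_force: 0.0
```

Emit:
play_rows:
  moves:
    - [[0, 0, 0, 0, 0, 0], [0, 0, 0, 0, 0, 0], [0, 0, 0, 0, 0, 0], [0, 0, 0, 0, 0, 0], [0, 0, 0, 0, 0, 0]]

```text
time_s: 18.45
position: [0.5125, 0.2843, 0.1114]
tcp_rot: [[-0.93, 0.268, -0.249], [0.259, 0.963, 0.07], [0.259, 0.0, -0.966]]
force: [0.4, 0.8, 0.9]
opening: 0.181
grasp_force: 30.0
```

Emit:
play_rows:
  moves:
    - [[8.2, 0, -5.7, 0, 0, 0], [8.2, 0, -5.7, 0, 0, 0], [8.2, 0, -5.7, 0, 0, 0], [8.2, 0, -5.7, 0, 0, 0], [0, 0, 0, 0, 0, 0]]

```text
time_s: 18.95
position: [0.4867, 0.2916, 0.1436]
tcp_rot: [[-0.931, 0.268, -0.249], [0.258, 0.964, 0.07], [0.258, 0.001, -0.966]]
force: [0.9, 0.2, -1.6]
opening: 0.183
grasp_force: 29.9
```

Emit:
play_rows:
  moves:
    - [[12, 0, -8.5, 0, 0, 0], [12, 0, -8.5, 0, 0, 0], [12, 0, -8.5, 0, 0, 0], [12, 0, -8.5, 0, 0, 0], [12, 0, -8.5, 0, 0, 0]]

```text
time_s: 19.45
position: [0.4412, 0.3039, 0.1997]
tcp_rot: [[-0.93, 0.268, -0.25], [0.259, 0.963, 0.07], [0.259, -0.0, -0.966]]
force: [0.9, 1.0, -1.3]
opening: 0.185
grasp_force: 29.9
```

```bash
cat > j.py <<'E'
from h import *
st=bot.read_state();p=np.array(st['position']);R=np.array(st['tcp_rot']);print(p.round(4),np.round(st['joint_positions'],1),st['time_s'],np.round(st['force'],1))
S={c:bot.capture(c) for c in('wrist','side')}
cv2.imwrite('pics/w6.png',np.hstack([S['wrist']['image'][:, 60:440],S['side']['image'][100:,120:420].repeat(1,0) if 0 else cv2.resize(S['side']['image'][150:310,170:330],(384,384))]))
for q in('grip','magnifier'):
    obs=[]
    for c,P in S.items():
        for r in bot.pinpoint(P,q)[:1]:
            print(q,c,round(r['confidence'],2),np.round(r['centre'],1)); obs.append((P,r['centre']))
    if len(obs)>1: X=tri(obs);print('tri',X.round(4),'tool mm',((X-p)@R*1e3).round(1))
E
python3 j.py
```

```text
[0.4412 0.3039 0.1997] [ 18.   30.6  90.3   8.7  71.9 -60.1] 19.45 [ 0.9  1.  -1.3]
grip wrist 0.82 [250.4 248. ]
grip side 0.72 [278.5 239.5]
tri [0.4357 0.3036 0.2074] tool mm [ 7.  -1.8 -6.1]
magnifier wrist 0.83 [251.3 308.8]
magnifier side 0.87 [259.7 248.4]
tri [0.4821 0.2912 0.1566] tool mm [-52.6  -1.3  30.5]
```

View pics/w6.png

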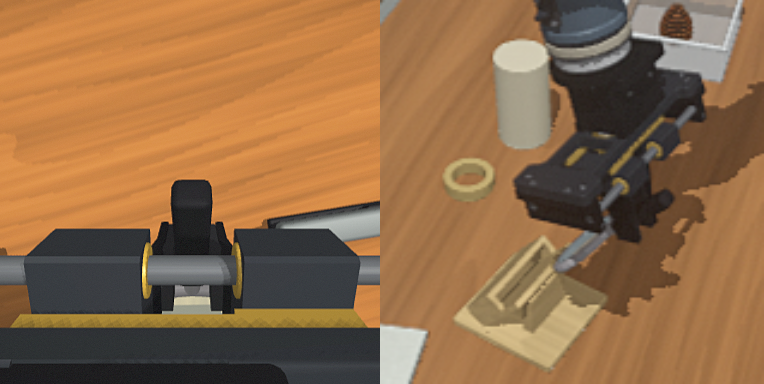

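The glass is free of the stand in the grip, and the side view shows the cone upright in the box. Next I lift and level it.

Emit:
play_rows:
  moves:
    - [[5, 0, -19, 0, 0, 0], [5, 0, -19, 0, 0, 0], [5, 0, -19, 0, 0, 0], [0, 0, 0, 0, -0.1, 0], [0, 0, 0, 0, -0.125, 0]]

```text
time_s: 20.25
position: [0.445, 0.3031, 0.2574]
tcp_rot: [[-0.962, 0.271, -0.031], [0.271, 0.963, 0.01], [0.032, 0.001, -0.999]]
force: [-1.4, -0.8, -1.8]
opening: 0.182
grasp_force: 29.9
```

Emit:
play_rows:
  moves:
    - [[0, 0, 0, 0, -0.13, 0], [0, 0, 0, 0, -0.13, 0], [0, 0, 0, 0, -0.13, 0], [0, 0, 0, 0, -0.13, 0], [0, 0, 0, 0, -0.128, 0]]

```text
time_s: 20.75
position: [0.442, 0.3024, 0.2569]
tcp_rot: [[-0.8, 0.271, 0.535], [0.224, 0.963, -0.153], [-0.556, -0.003, -0.831]]
force: [-0.0, -1.5, -1.7]
opening: 0.182
grasp_force: 29.9
```

Emit:
play_rows:
  moves:
    - [[0, 0, 0, 0, 0, 0], [0, 0, 0, 0, 0, 0], [0, 0, 0, 0, 0, 0]]

```text
time_s: 21.05
position: [0.4441, 0.3027, 0.2576]
tcp_rot: [[-0.802, 0.273, 0.532], [0.226, 0.962, -0.153], [-0.553, -0.002, -0.833]]
force: [0.7, 0.4, -1.5]
opening: 0.184
grasp_force: 29.9
```

```bash
sed -i 's/w6.png/w7.png/' j.py; python3 j.py
```

```text
[0.4441 0.3027 0.2576] [ 36.   19.4 107.9 -43.8  39.1  -6.8] 21.05 [ 0.7  0.4 -1.5]
grip wrist 0.92 [253.2 247.6]
magnifier wrist 0.94 [253.4 310.1]
magnifier side 0.88 [245.4 203.1]
tri [0.5142 0.2811 0.264 ] tool mm [-64.6  -1.7  35.3]
```

Emit:
play_rows:
  moves:
    - [[-13.4, -29.6, 9, 0, 0, 0], [-13.4, -29.6, 9, 0, 0, 0], [-13.4, -29.6, 9, 0, 0, 0], [-13.4, -29.6, 9, 0, 0, 0]]

```text
time_s: 21.75
position: [0.4731, 0.1698, 0.2576]
tcp_rot: [[-0.802, 0.271, 0.533], [0.224, 0.963, -0.153], [-0.554, -0.003, -0.832]]
force: [0.1, -1.0, -1.7]
opening: 0.179
grasp_force: 29.9
```

Emit:
play_rows:
  moves:
    - [[-13.4, -29.6, 9, 0, 0, 0], [-13.4, -29.6, 9, 0, 0, 0], [-13.4, -29.6, 9, 0, 0, 0], [-13.4, -29.6, 9, 0, 0, 0]]

```text
time_s: 22.15
position: [0.5029, 0.0378, 0.2577]
tcp_rot: [[-0.802, 0.272, 0.533], [0.224, 0.962, -0.154], [-0.554, -0.004, -0.832]]
force: [-0.1, 0.9, -2.1]
opening: 0.181
grasp_force: 29.9
```

Emit:
play_rows:
  moves:
    - [[-3.1, -33, 2.2, 0, 0, 0], [-3.1, -33, 2.2, 0, 0, 0], [-3.1, -33, 2.2, 0, 0, 0], [-3.1, -33, 2.2, 0, 0, 0]]

```text
time_s: 22.55
position: [0.4867, -0.0576, 0.2564]
tcp_rot: [[-0.806, 0.27, 0.527], [0.225, 0.963, -0.15], [-0.548, -0.003, -0.836]]
force: [1.3, 0.9, -0.7]
opening: 0.182
grasp_force: 29.9
```

Emit:
play_rows:
  moves:
    - [[-3.1, -33, 2.2, 0, 0, 0], [-3.1, -33, 2.2, 0, 0, 0], [-3.1, -33, 2.2, 0, 0, 0], [-3.1, -33, 2.2, 0, 0, 0], [0, 0, 0, 0, 0, 0]]

```text
time_s: 23.05
position: [0.4681, -0.1834, 0.2569]
tcp_rot: [[-0.803, 0.277, 0.527], [0.229, 0.961, -0.157], [-0.55, -0.006, -0.835]]
force: [-0.8, 0.2, -1.7]
opening: 0.179
grasp_force: 29.9
```

```bash
cat > k.py <<'E'
from h import *
st=bot.read_state();p=np.array(st['position']);R=np.array(st['tcp_rot']);print(p.round(4),R.round(3).tolist(),np.round(st['joint_positions'],1),st['time_s'],np.round(st['force'],1))
S={c:bot.capture(c) for c in('wrist','side','top')}
cv2.imwrite('pics/w8.png',np.hstack([cv2.resize(S['top']['image'][130:280,260:410],(384,384)),cv2.resize(S['side']['image'][60:220,210:370],(384,384))]))
T=(R@np.array([-67,-1,41])/1e3+p);print('lens pred',T.round(4))
for q,z in(('magnifier',T[2]),('grip',p[2]),('cone_center',.033),('big_box',0)):
    obs=[]
    for c,P in S.items():
        for r in bot.pinpoint(P,q)[:1]:
            print(q,c,round(r['confidence'],2),np.round(r['centre'],1),onz(P,r['centre'],z).round(4)); obs.append((P,r['centre']))
    if len(obs)>1: X=tri(obs);print('tri',X.round(4),'tool mm',((X-p)@R*1e3).round(1))
E
python3 k.py
```

```text
[ 0.4681 -0.1834  0.2569] [[-0.803, 0.277, 0.527], [0.229, 0.961, -0.157], [-0.55, -0.006, -0.835]] [ -42.5   11.4  121.6   41.2   21.4 -151.8] 23.05 [-0.8  0.2 -1.7]
lens pred [ 0.5432 -0.2061  0.2595]
magnifier wrist 0.74 [252.4 306.4] [ 0.5316 -0.2017  0.2595]
magnifier side 0.74 [284.5 102.3] [ 0.5585 -0.2045  0.2595]
magnifier top 0.76 [337.5 194.5] [ 0.551  -0.2037  0.2595]
tri [ 0.5545 -0.2068  0.2542] tool mm [-73.3   1.5  51.5]
grip wrist 0.55 [248.8 244.4] [ 0.4602 -0.1831  0.2569]
grip side 0.61 [316.8 112.8] [ 0.4555 -0.1742  0.2569]
grip top 0.56 [325.2 228.3] [ 0.4659 -0.1718  0.2569]
tri [ 0.4608 -0.178   0.2551] tool mm [ 8.1  3.2 -3.2]
cone_center wrist 0.75 [220.  119.5] [ 0.5361 -0.2437  0.033 ]
cone_center side 0.51 [294.1 160.5] [ 0.5299 -0.2439  0.033 ]
tri [ 0.5311 -0.2416  0.0364] tool mm [ 57.3 -37.1 226.6]
big_box wrist 0.86 [215.1 101.5] [ 0.5313 -0.2509  0.    ]
big_box side 0.8 [293.3 168.3] [ 0.5318 -0.2458 -0.    ]
big_box top 0.96 [334.7 199.6] [ 0.5484 -0.2518  0.    ]
tri [ 0.5406 -0.2556 -0.0105] tool mm [ 72.2 -47.7 272.9]
```

View pics/w8.png

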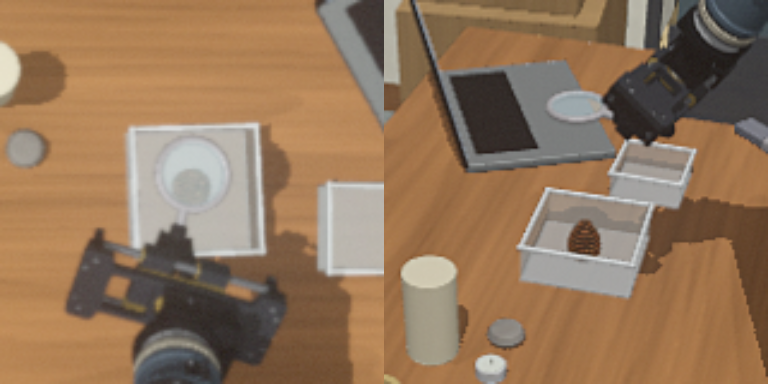

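The glass looks level over the box and the cone stands upright inside it. Joint 6 is near its limit (-152°), so I'll yaw the handle towards the arm plane before centring.

Emit:
play_rows:
  moves:
    - [[0, 0, 0, 0.064, 0, 0.097], [0, 0, 0, 0.064, 0, 0.097], [0, 0, 0, 0.064, 0, 0.097], [0, 0, 0, 0, 0, 0], [0, 0, 0, 0, 0, 0]]

```text
time_s: 24.3
position: [0.4647, -0.1774, 0.2533]
tcp_rot: [[-0.752, 0.461, 0.471], [0.387, 0.887, -0.251], [-0.534, -0.007, -0.845]]
force: [0.0, -0.4, -0.8]
opening: 0.181
grasp_force: 29.9
```

```bash
cat >> k.py <<'E'
C=np.array([.534,-.244,0]); print('to goal tool mm', ((C+[0,0,.19]-T)@R*1e3).round(1),'up',R[2].round(3),'z-axis tilt',np.degrees(np.arccos((R@np.array([-.5736,0,-.819]))[2])))
E
sed -i 's/w8/w9/' k.py; python3 k.py
```

```text
[ 0.4647 -0.1774  0.2533] [[-0.752, 0.461, 0.471], [0.387, 0.887, -0.251], [-0.534, -0.007, -0.845]] [ -36.5   11.5  121.6   16.9   15.6 -114.2] 24.3 [ 0.  -0.4 -0.8]
lens pred [ 0.5339 -0.2145  0.2544]
magnifier wrist 0.58 [252.5 310.1] [ 0.5297 -0.211   0.2544]
magnifier side 0.57 [296.6 100.9] [ 0.5289 -0.2335  0.2544]
magnifier top 0.55 [343.3 200.7] [ 0.5355 -0.2196  0.2544]
tri [ 0.5309 -0.2168  0.2578] tool mm [-67.5  -4.5  37.3]
grip wrist 0.87 [251.5 244.8] [ 0.4583 -0.1746  0.2533]
grip side 0.65 [314.8 114.6] [ 0.4599 -0.1689  0.2533]
grip top 0.74 [324.4 232.4] [ 0.4554 -0.1703  0.2533]
tri [ 0.4576 -0.1717  0.2531] tool mm [ 7.6  1.7 -4.6]
cone_center wrist 0.56 [230.  136.4] [ 0.5393 -0.248   0.033 ]
cone_center side 0.63 [294.2 159.8] [ 0.5306 -0.2479  0.033 ]
cone_center top 0.41 [247.8 188.1] [0.5828 0.024  0.033 ]
tri [ 0.5024 -0.076   0.1711] tool mm [ 54.8 107.8  61.8]
big_box wrist 0.71 [225.5 118.3] [ 0.5333 -0.2531  0.    ]
big_box side 0.72 [291.7 166.7] [ 0.5392 -0.2532 -0.    ]
big_box top 0.24 [341.  198.2] [ 0.5528 -0.2722  0.    ]
tri [ 0.5478 -0.2707 -0.0177] tool mm [ 46.1 -42.7 291.7]
to goal tool mm [ 22.9 -25.7  61.9] up [-0.534 -0.007 -0.845] z-axis tilt 2.875470908017018
```

Emit:
play_rows:
  moves:
    - [[0, -9, 1, 0, 0, 0], [0, -9, 1, 0, 0, 0], [0, -9, 1, 0, 0, 0], [5, 0, 10, 0, 0, 0], [6, 0, 10, 0, 0, 0]]

```text
time_s: 25.55
position: [0.4549, -0.2039, 0.2285]
tcp_rot: [[-0.75, 0.464, 0.472], [0.388, 0.886, -0.254], [-0.536, -0.007, -0.844]]
force: [0.2, 0.3, -0.8]
opening: 0.18
grasp_force: 29.9
```

Emit:
play_rows:
  moves:
    - [[4, 0, 10, 0, 0, 0], [4, 0, 10, 0, 0, 0], [0, 0, 0, 0, 0, 0], [0, 0, 0, 0, 0, 0], [0, 0, 0, 0, 0, 0]]

```text
time_s: 26.05
position: [0.4582, -0.2052, 0.2075]
tcp_rot: [[-0.75, 0.463, 0.472], [0.388, 0.886, -0.253], [-0.535, -0.007, -0.845]]
force: [-0.6, -0.3, -0.8]
opening: 0.181
grasp_force: 29.9
```

```bash
python3 k.py | grep -v "^grip"
```

```text
[ 0.4582 -0.2052  0.2075] [[-0.75, 0.463, 0.472], [0.388, 0.886, -0.253], [-0.535, -0.007, -0.845]] [ -41.    17.9  124.6   49.6    8.9 -150.8] 26.05 [-0.6 -0.3 -0.8]
lens pred [ 0.5274 -0.2424  0.2087]
magnifier wrist 0.9 [252.5 307.4] [ 0.5191 -0.2369  0.2087]
magnifier side 0.58 [296.4 113.1] [ 0.5297 -0.2424  0.2087]
magnifier top 0.66 [346.8 202.4] [ 0.5326 -0.2397  0.2087]
tri [ 0.5308 -0.2422  0.2058] tool mm [-67.9   0.8  45.1]
tri [ 0.4535 -0.1986  0.2059] tool mm [ 6.9  3.6 -2.5]
cone_center wrist 0.75 [250. 157.] [ 0.5376 -0.2507  0.033 ]
cone_center side 0.53 [291.8 159.1] [ 0.5392 -0.2496  0.033 ]
cone_center top 0.43 [337.8 203.3] [ 0.5356 -0.2543  0.033 ]
tri [ 0.538  -0.2526  0.0316] tool mm [ 15.9  -3.9 198.2]
big_box wrist 0.9 [246.7 134.4] [ 0.5311 -0.252   0.    ]
big_box side 0.64 [293.  168.4] [ 0.5326 -0.245   0.    ]
big_box top 0.84 [334.4 203.2] [ 0.537  -0.2507  0.    ]
tri [ 0.5357 -0.2534 -0.0064] tool mm [ 37.7  -5.4 229.4]
to goal tool mm [ 4.5  1.8 19.3] up [-0.535 -0.007 -0.845] z-axis tilt 2.8119174789527364
```

View pics/w9.png

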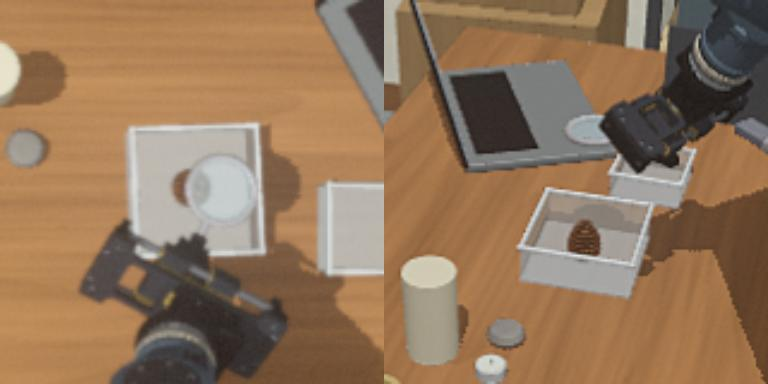

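Lens is nearly over the cone (about 10 mm off) and level; a last yaw/centre/lower correction.

Emit:
play_rows:
  moves:
    - [[0, 0, 0, 0.025, 0, 0.04], [0, 0, 0, 0.025, 0, 0.04], [0, 0, 0, 0.025, 0, 0.038], [1, 4, 1, 0, 0, 0], [1, 4, 1, 0, 0, 0]]

```text
time_s: 27.3
position: [0.4612, -0.1976, 0.2035]
tcp_rot: [[-0.707, 0.555, 0.439], [0.467, 0.832, -0.3], [-0.531, -0.007, -0.847]]
force: [-0.1, 0.5, -1.1]
opening: 0.178
grasp_force: 29.9
```

Emit:
play_rows:
  moves:
    - [[1, 3, 6, 0, 0, 0], [1, 0, 6, 0, 0, 0], [1, 0, 6, 0, 0, 0], [1, 0, 6, 0, 0, 0], [0, 0, 0, 0, 0, 0]]

```text
time_s: 27.8
position: [0.4703, -0.2005, 0.1811]
tcp_rot: [[-0.706, 0.557, 0.438], [0.469, 0.831, -0.3], [-0.531, -0.006, -0.848]]
force: [0.6, -0.4, -1.0]
opening: 0.181
grasp_force: 29.9
```

```bash
python3 k.py | grep -v "^grip"
```

```text
[ 0.4703 -0.2005  0.1811] [[-0.706, 0.557, 0.438], [0.469, 0.831, -0.3], [-0.531, -0.006, -0.848]] [ -36.2   22.3  124.3   37.1    1.6 -129.3] 27.8 [ 0.6 -0.4 -1. ]
lens pred [ 0.535  -0.245   0.1819]
magnifier wrist 0.72 [251.1 311.3] [ 0.5327 -0.2433  0.1819]
magnifier side 0.62 [295.9 120.7] [ 0.5302 -0.243   0.1819]
magnifier top 0.79 [347.  199.1] [ 0.5425 -0.2469  0.1819]
tri [ 0.5374 -0.2478  0.1791] tool mm [-68.4  -2.   45.3]
tri [ 0.5035 -0.0887  0.2305] tool mm [  2.8 111.  -60.8]
cone_center wrist 0.96 [247.8 166. ] [ 0.5329 -0.2488  0.033 ]
cone_center side 0.7 [293.9 159.9] [ 0.5314 -0.2471  0.033 ]
cone_center top 0.44 [335.7 199.6] [ 0.5471 -0.2479  0.033 ]
tri [ 0.5395 -0.2519  0.0271] tool mm [  8.8  -3.3 176.2]
big_box wrist 0.75 [249.7 145.1] [ 0.5339 -0.2475  0.    ]
big_box side 0.69 [230.2 349.1] [0.4955 0.4562 0.    ]
big_box top 0.58 [331.5 203.1] [ 0.5373 -0.2414  0.    ]
tri [ 0.6618 -0.2273 -0.4877] tool mm [207.3  88.2 658.7]
to goal tool mm [-3.1  0.2 -7.6] up [-0.531 -0.006 -0.848] z-axis tilt 3.0886021465389146
```

Emit:
play_rows:
  moves:
    - [[0, 0, 0, 0, 0, 0], [0, 0, 0, 0, 0, 0], [0, 0, 0, 0, 0, 0], [0, 0, 0, 0, 0, 0], [0, 0, 0, 0, 0, 0]]

```text
time_s: 29.05
position: [0.4703, -0.2004, 0.182]
tcp_rot: [[-0.706, 0.555, 0.439], [0.467, 0.832, -0.3], [-0.532, -0.007, -0.847]]
force: [0.1, 0.3, -0.9]
opening: 0.182
grasp_force: 29.9
```

```bash
python3 -c "
from rig import bot
import numpy as np
s=bot.read_state();print(np.round(s['position'],4),np.round(s['qvel'],2),s['grasp_force'])
print(bot.hand_in())"
```

```text
[ 0.4703 -0.2004  0.182 ] [-0.02 -0.   -0.01  0.07 -0.02 -0.01] 29.94647325016558
the job is handed in; nothing more can be done
None
```

I handed the job in at about 29 s and no verdict came back: the cone stands upright in the larger box, and the glass is held still and level to about 3° (by calculation), roughly centred over it and about 12 cm above its tip rather than 10, because one wrist joint was near its limit.

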